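# Pack out and wedge a block in the clamping board, and hold the wedge down

## Robot

A 6-joint arm with a two-finger parallel gripper is mounted at the origin on a cart in front of the work surface, level with it; the furniture and walls round the work are solid. World frame = base frame: x ahead of the robot, y to its left, z up, the work surface at z = 0. Lengths are in mm, angles in rad, forces in N, time in s.
With the tool pointing down it reaches from about 325 to 850 mm from the base axis. Payload 15.5 kg.
Tool frame: the origin (TCP) lies at the very end of the fingers, on their centre line; the grasp point (between the pads) lies 19 mm behind it (tcp_to_grasp is the distance from the TCP to the grasp point, in mm); z points along the fingers, y is the line along which they close (so a half turn about z gives the same grasp; the last joint's range is limited). The gripper opens to 91 mm and grips with 3 to 60 N. Pads are 32 mm wide; open, the fingers measure 118 mm over their backs; the gripper's body (76 mm by 178 mm) begins 60 mm behind the grasp point.
Start: joints at [1.048, 0.494, 1.345, -0, 1.302, -0.096], TCP at [259.289, 568.679, 213.915] pointing down, gripper open.
Joint ranges: [-2.91, 2.91], [-0.82, 2.16], [0.22, 2.67], [-1.22, 4.37], [0.12, 2.79], [-3.08, 3.08]. Speed limits (rad/s): [1.89, 1.89, 2.57, 3.01, 3.01, 3.01].

## Interface

Orientations are given as [roll, pitch, yaw] about the fixed x, y, z axes, in that order (R = Rz(yaw) Ry(pitch) Rx(roll)).
In Python, from cell import * gives the robot as it stands.
- The arm moves only by the tool send_rows, never from a script. Its argument "increments" is a list that holds one entry, the list of rows, each a list of 7 numbers: the closure, from 0 (fully open) to 1 (shut), then the shift along the tool's x, y, z in mm, then the turn, a rotation vector about the tool's x, y, z in rad. A call has 1 to 12 rows; each row shifts and turns the commanded pose from where the row before left it, along the tool's axes as they then stand; what a row does not reach is not made up. A row lasts 1/8 s, in which the tool goes at most 62.5 mm and 10.7 degrees, less where a joint would pass 70% of its speed; a pose out of reach is approached as far as the arm can. A call with a gripper value outside its range is refused whole. The fingers move at their own pace and stop on an object; "newtons" is the grip in N (left out, the last holds). Time passes only in rows, so rows that do not move let the fingers close. It gives the time, the measured TCP pose, the force, the opening and the grip force at its end, in the units of the state.
- get_state(): the state, without advancing time (a new reading comes with each control period).
- camera(name): name is "side" or "top"; returns a dict with "frame" (420x560x3 uint8, red, green, blue), "fx", "fy", "cx", "cy" (pixels), "camera_from_world" (4x4, takes a point from world to camera coordinates). Camera axes: x right, y down, z forward; pixel columns grow to the right and rows downward; lengths in mm; the calibration is good to about 2 mm. A picture is of the moment at which its call begins. There is no depth.
- close_job(): hands the job in; it is judged then, once.
The state is a dict: "time_s": time; "qpos": joint angles; "qd": joint speeds; "effort": joint torques, N m; "ee_pos": TCP position; "orientation": TCP orientation; "wrist_force": force on the tool from outside, world axes, zero at the start; "torque": the same for the moment, N m; "opening": finger opening in mm; "grip_force": force on a finger pad.
Only numpy, scipy, OpenCV 4.12 (cv2) and the standard library are available. Lean on these libraries where they do the work, as an engineer would, in place of code of your own. Each camera call takes 0.05 s, during which the arm holds its last target. There are 200 camera calls.

## Task

Get the oak block on the clamping board ready for gluing: swing the hinged brace bar over and down until it clicks home in its catch, then fill the gap between the bar and the block with one or both of the packers from the rack, standing upright against the bar, until the wedge, pushed thin end down with its sloping face to the block, jams firmly before it reaches the board and pins the block against the fence. Finish while still gripping the wedge and pressing it down firmly; do not let go of it. Leave the tape roll, the turned box and the spinning top where they are.

Things in the scene. Friction and masses are not known exactly. Their poses are not given: they have to be found in the camera images.
- board: clamping board fixed to the bench: plywood, 190 (its x) x 165 (its y) x 18 mm thick. Origin on its underside near the middle. Its z is up; the brace bar lies along its x near its -y edge (the bar's inner face is the plane y = -45 mm), then towards +y come the packing gap, the oak block and the fence.
- brace (a joint): hinge of the wooden brace bar (145 mm from hinge to tip, 36 mm deep, 14 mm thick), which swings over in the upright plane along the board's x. 0 = leaning back towards the robot (30 deg past upright), 0.53 = upright, 2.1 rad = home: lying level along the board's +x, its top 55 mm above the bench. It stays where it is left (stiff hinge, 0.2 Nm). In the last 5 degrees it must be pushed past a sprung catch at its tip (about 5 to 8 N at the tip) and then clicks home.
- brace_hinge (a point): axis of the brace hinge (along the board's y), in the middle of the bar's thickness, 37 mm above the bench
- brace_tip (a point): end of the brace bar, at the middle of its depth and thickness; moves with the bar
- gap_face (a point): point on the board's top surface (18 mm above the bench) below the bar's inner face when home, at the middle of the packing gap's length. The gap runs from here towards the board's +y up to the block; axes as the board's.
- fence_face (a point): aluminium back fence, fixed on the board, 120 mm long, 34 mm high, 14 mm thick; point at the bottom of its working face (which looks to the board's -y), middle of its length. Its distance from the bar differs from job to job: the gap between bar and block, once the block is against the fence, is this distance less 45 mm and lies between 20 and 36 mm.
- block_center (a point): centre of the loose oak block, 102 mm long (along the board's x) x 45 mm (along the board's y) x 40 mm high, about 0.2 kg, standing on the board within 2 mm of the fence; its top is 58 mm above the bench
- rack: fixed dark wooden rack 50 (its x) x 245 (its y) mm in front of the lathe; holds the wedge (at its y = -85 mm) and two packers (at y = 0 and +85 mm, either in either place) upright in loose pockets; pocket floor 6 mm above the bench, packer pockets 20 mm deep, wedge holder 40 mm high. The lathe's end is near: carry parts to the board round its robot side.
- packer_narrow_center (a point): centre of the narrow packer, a flat plywood plate 10 mm thick (its x) x 30 mm wide (its y) x 70 mm tall, standing on end. It is best used before the wide one, so that the fingers holding the next part by its edges pass outside it.
- packer_wide_center (a point): centre of the wide packer, 10 mm thick (its x) x 40 mm wide (its y) x 70 mm tall, standing on end
- wedge_center (a point): centre of the wooden wedge, 50 mm wide (its y) x 80 mm tall, standing thin end down: the flat face is its -x side (10.5 mm from this centre), the sloping face its +x side; 3 mm thick at the lower end, growing evenly to 21 mm at 45 mm up, then straight-sided to the top. The lower part is waxed and slips easily; a downward push of 12 to 20 N sets it firmly.
- wedge_tip (a point): middle of the wedge's thin lower end. At the block's top edge the wedge can fill a gap of 5.5 to 17.5 mm before this end meets the board, so one packer serves gaps up to about 27 mm and two serve wider ones.
- tape_roll: bystander: roll of masking tape lying flat, 104 mm across, 25 mm high; origin at the centre of its underside
- turned_box: bystander: small dark turned wooden box with lid, 57 mm across, 64 mm high; origin at the centre of its underside
- spin_top: bystander: dark wooden spinning top, 62 mm across, 50 mm high; origin at the centre of its underside
- block: the oak block itself, for the rules (origin at the centre of its underside)
- fence: the fence itself (origin at point fence_face)
- wedge: the wedge itself (origin at the centre of its 80 mm tall outline's underside)
- packer_narrow: the narrow packer itself (origin at the centre of its underside). Standing on the board it reaches 30 mm above the block's top: bring the next part in higher than that.
- packer_wide: the wide packer itself (origin at the centre of its underside)
Things that resemble listed ones, but are neither listed nor needed, are in the scene too. Leave any blue look-alike of the packer_narrow alone.

How it is judged (in metres and radians):
On the way, in this order (a step that is already met when the one before it is completed fails the run):
1. the brace bar is home in its catch (value of joint brace above 2.05 rad), for 0.2 s.
2. a packer stands in the gap between bar and block (((z of packer_narrow_center in the frame of gap_face below 0.042 m and y of packer_narrow_center in the frame of gap_face between 0 and 0.034 m and x of packer_narrow_center in the frame of gap_face between -0.045 and 0.045 m) or (z of packer_wide_center in the frame of gap_face below 0.042 m and y of packer_wide_center in the frame of gap_face between 0 and 0.034 m and x of packer_wide_center in the frame of gap_face between -0.045 and 0.045 m))), for 0.2 s.
At the end, for the whole second after the job is handed in: Brace home (over 2.05 rad). Wedge still gripped, upright within 11 deg, thin end at least 4 mm below the block's top, not on the board, within 45 mm of mid-gap, at rest; it presses the block with over 1.5 N and a packer with over 1 N; the block, flat, presses the fence with over 1 N (value of joint brace above 2.05 rad and contact force between the fingers and wedge above 2 N and contact force between wedge and block above 1.5 N and contact force between block and fence above 1 N and (contact force between wedge and packer_narrow above 1 N or contact force between wedge and packer_wide above 1 N) and contact force between wedge and board below 0.2 N and z of wedge_tip in the frame of gap_face below 0.036 m and x of wedge_tip in the frame of gap_face between -0.045 and 0.045 m and y of wedge_tip in the frame of gap_face between 0.006 and 0.036 m and angle between wedge's own z axis and vertical below 0.2 rad and angle between block's own z axis and vertical below 0.1 rad and linear speed of wedge below 0.01 m/s); the arm keeps its last pose, push and grip.
It fails at once if a bystander is moved more than 40 mm (distance of any of tape_roll, turned_box, spin_top from where it was at the start of the episode above 0.04 m).
It also fails if it takes over 72 s, if anything falls off the work surface, if the arm or the gripper's body presses on something with over 40 N, if the wrist force passes 120 N, or if a joint passes its speed limit or range.

## Working session

There is one attempt and no reset: what is moved stays moved. The work goes in short steps, Python scripts to look and compute and a tool call to move; the robot and the scene stay as the last step left them, time stands still between calls to the robot, and variables do not carry over. Pictures are saved under pics/ and viewed, at most 10 in all, crops included, and the job is handed in when it is done.

Besides the shell and the picture viewer there is one more tool, called after "Request:" as name(argument=value, ...) on one line, values as JSON. send_rows: Moves the arm, as the interface text tells. Its arguments: {"type":"object","properties":{"increments":{"type":"array","items":{"type":"array","items":{"type":"array","items":{"type":"number"}}}},"newtons":{"type":"number"}},"required":["increments"]}

```bash
mkdir -p pics; ls
python3 - <<'E'
from cell import *
import cv2,json,numpy as np
print(get_state())
for n in("side","top"):
    c=camera(n); cv2.imwrite(f"pics/{n}0.png",cv2.cvtColor(c["frame"],cv2.COLOR_RGB2BGR))
    print(n,c["fx"],c["fy"],c["cx"],c["cy"],np.round(c["camera_from_world"],4).tolist())
E
```

```text
pics
{'time_s': 0.0, 'qpos': array([ 1.04752787e+00,  4.94182459e-01,  1.34611137e+00, -2.99100119e-05,
        1.30247408e+00, -9.54939273e-02]), 'qd': array([ 0.00117519, -0.00159548, -0.00172162, -0.00043339, -0.00044529,
        0.00157197]), 'effort': array([-1.63239321e-03, -8.78817272e+01, -3.81846642e+01,  7.06215715e-02,
        5.30734530e-02, -1.08202403e-04]), 'ee_pos': array([259.10069813, 568.36599774, 213.34540138]), 'orientation': array([-3.14042001e+00, -8.33596388e-05,  2.71382602e+00]), 'wrist_force': array([ 0.78747289, -0.04107512, -0.23101648]), 'torque': array([ 0.04536975, -0.00203615,  0.01458381]), 'grip_force': 0.0, 'opening': 91.37025619867535}
side 487.39933392938366 487.39933392938366 277.5226678782589 201.3348832839964 [[-0.7592, -0.6507, 0.0158, 211.2184], [-0.5179, 0.5892, -0.6202, 551.5685], [0.3942, -0.479, -0.7843, 769.9453], [0.0, 0.0, 0.0, 1.0]]
top 381.49662325810704 381.49662325810704 274.3835213694557 214.95698489066768 [[0.0169, -0.9998, 0.0086, -350.7353], [-0.9937, -0.0178, -0.111, 572.8815], [0.1112, -0.0067, -0.9938, 1036.7321], [0.0, 0.0, 0.0, 1.0]]
```

View pics/side0.png

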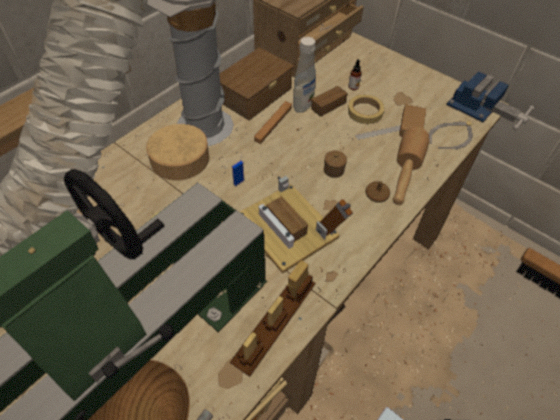

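View pics/top0.png

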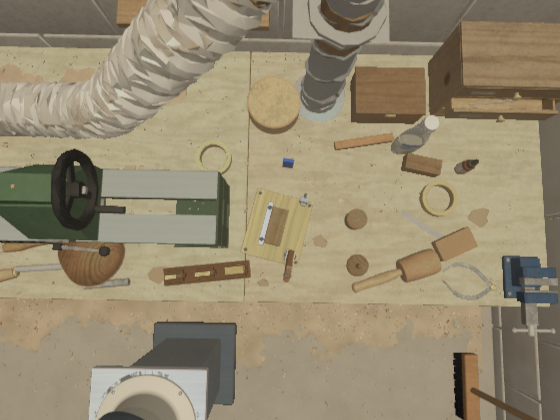

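The side view shows the board around (290,228) with the rack at (275,320). The top view shows the board at (278,226), the rack at (207,272), the bar leaning near (289,265) and the blue look-alike at (288,162). I'll zoom in on both views.

Run:
```python
import cv2,numpy as np
a=cv2.imread("pics/top0.png")[180:295,155:325]; b=cv2.imread("pics/side0.png")[165:375,220:370]
cv2.imwrite("pics/topc.png",cv2.resize(a,None,fx=4.7,fy=4.7,interpolation=cv2.INTER_CUBIC))
cv2.imwrite("pics/sidec.png",cv2.resize(b,None,fx=2.85,fy=2.85,interpolation=cv2.INTER_CUBIC))
```

```text
(no output)
```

View pics/topc.png

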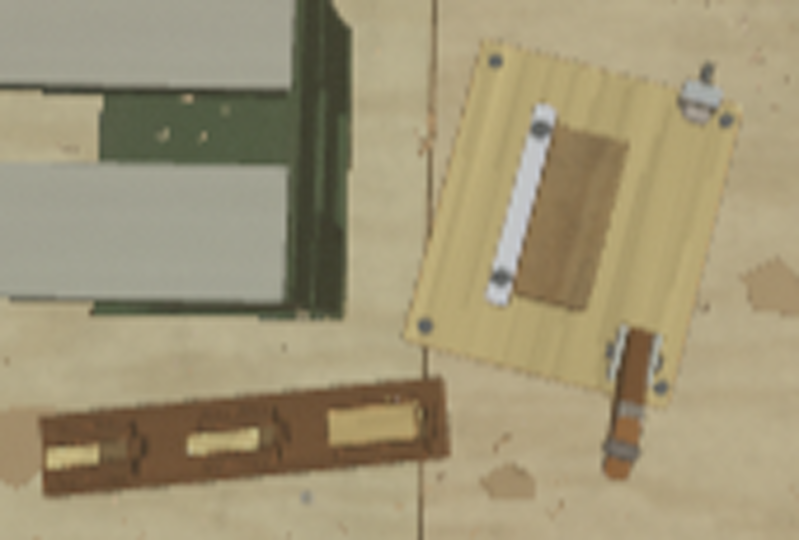

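View pics/sidec.png

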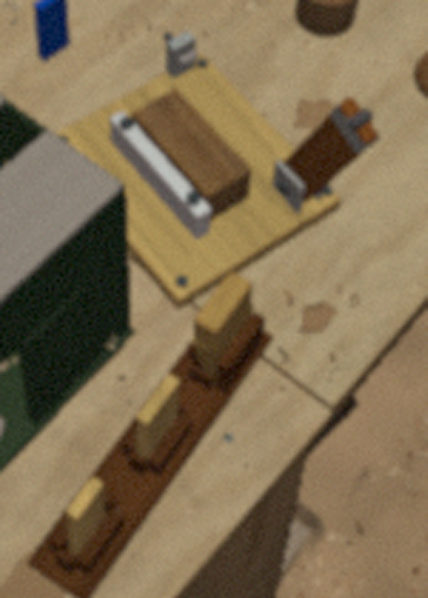

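The top crop shows the narrow packer top at (72,457), the wide one at (222,442) and the wedge at (373,423). The board corners are (483,38), (742,105), (405,340) and (664,405). The fence is at (520,205), the block at (570,215), and the bar leans from the hinge at (637,345) to its tip at (617,468). Next I'll fit the poses.

```bash
cat > h.py <<'E'
import numpy as np,cv2
K={"side":(487.399,277.5227,201.3349,np.array([[-0.7592,-0.6507,0.0158,211.2184],[-0.5179,0.5892,-0.6202,551.5685],[0.3942,-0.479,-0.7843,769.9453]])),
"top":(381.4966,274.3835,214.957,np.array([[0.0169,-0.9998,0.0086,-350.7353],[-0.9937,-0.0178,-0.111,572.8815],[0.1112,-0.0067,-0.9938,1036.7321]]))}
def at_z(n,u,v,z):
    f,cx,cy,T=K[n]; d=T[:,:3].T@np.array([(u-cx)/f,(v-cy)/f,1]); c=-T[:,:3].T@T[:,3]
    return (c+d*(z-c[2])/d[2])[:2]
def proj(n,p):
    f,cx,cy,T=K[n]; q=T[:,:3]@np.array(p,float)+T[:,3]; return np.array([f*q[0]/q[2]+cx,f*q[1]/q[2]+cy])
tc=lambda x,y:("top",155+x/4.7-.4,180+y/4.7-.4)
sc=lambda x,y:("side",220+x/2.85-.3,165+y/2.85-.3)
E
python3 - <<'E'
from h import *
np.set_printoptions(precision=1,suppress=True)
for k,pts,z in [("board T",[tc(483,38),tc(742,105),tc(405,340),tc(664,405)],18),
 ("board S",[sc(205,65),sc(340,205),sc(180,304)],18),
 ("fence T",[tc(537,103),tc(556,106),tc(486,301),tc(507,307)],52),
 ("fence S",[sc(112,118),sc(125,112),sc(198,222),sc(213,208)],52),
 ("block T",[tc(557,122),tc(629,142),tc(515,294),tc(586,310)],58),
 ("block S",[sc(135,100),sc(174,91),sc(248,178),sc(213,196)],58),
 ("narrow T",[tc(46,446),tc(100,446),tc(46,469),tc(100,465)],76),
 ("narrow S",[sc(67,505),sc(95,479),sc(103,488),sc(76,517)],76),
 ("wide T",[tc(187,433),tc(259,428),tc(189,455),tc(261,450)],76),
 ("wide S",[sc(137,412),sc(171,376),sc(180,383),sc(147,420)],76),
 ("wedge T",[tc(328,408),tc(416,402),tc(329,445),tc(420,438)],86),
 ("wedge S",[sc(197,313),sc(236,277),sc(251,290),sc(213,330)],86),
 ("rack T",[tc(40,418),tc(443,378),tc(45,496),tc(450,457)],26),
 ("hinge T",[tc(637,345),tc(637,330)],55),("tip T",[tc(617,468)],163),("tip S",[sc(362,118)],163),("catch",[tc(700,97)],50),("catchS",[sc(182,50)],50)]:
    q=np.array([at_z(*p,z) for p in pts]); print(k,q.tolist() and q.round(0).tolist(),"mean",q.mean(0))
E
```

```text
board T [[658.0, -291.0], [620.0, -449.0], [474.0, -248.0], [438.0, -404.0]] mean [ 547.8 -347.8]
board S [[609.0, -440.0], [434.0, -398.0], [472.0, -244.0]] mean [ 505.3 -360.5]
fence T [[614.0, -325.0], [612.0, -336.0], [497.0, -297.0], [494.0, -309.0]] mean [ 554.4 -316.8]
fence S [[613.0, -324.0], [609.0, -335.0], [496.0, -292.0], [496.0, -310.0]] mean [ 553.6 -315.3]
block T [[602.0, -337.0], [591.0, -379.0], [501.0, -314.0], [493.0, -355.0]] mean [ 546.8 -346.2]
block S [[608.0, -346.0], [591.0, -375.0], [491.0, -346.0], [500.0, -315.0]] mean [ 547.5 -345.6]
narrow T [[411.0, -53.0], [411.0, -83.0], [398.0, -53.0], [401.0, -83.0]] mean [405.2 -68.1]
narrow S [[411.0, -55.0], [409.0, -80.0], [401.0, -79.0], [401.0, -53.0]] mean [405.2 -67. ]
wide T [[419.0, -131.0], [423.0, -172.0], [407.0, -133.0], [411.0, -173.0]] mean [ 415.  -152.4]
wide S [[420.0, -134.0], [420.0, -170.0], [412.0, -170.0], [411.0, -134.0]] mean [ 415.3 -151.9]
wedge T [[435.0, -211.0], [439.0, -260.0], [414.0, -213.0], [419.0, -263.0]] mean [ 426.9 -237. ]
wedge S [[434.0, -215.0], [432.0, -256.0], [417.0, -255.0], [417.0, -212.0]] mean [ 425.3 -234.3]
rack T [[425.0, -35.0], [452.0, -272.0], [379.0, -40.0], [406.0, -277.0]] mean [ 415.5 -155.8]
hinge T [[473.0, -385.0], [482.0, -385.0]] mean [ 477.5 -385.1]
tip T [[409.0, -370.0]] mean [ 408.7 -370.3]
tip S [[421.0, -378.0]] mean [ 420.8 -378.2]
catch [[620.0, -421.0]] mean [ 619.6 -420.8]
catchS [[618.0, -418.0]] mean [ 618.4 -418. ]
```

```bash
cat >> h.py <<'E'
UX=np.array([np.cos(-.236),np.sin(-.236)]); UY=np.array([-UX[1],UX[0]]); HG=np.array([478.,-386.])
def plan(way,clo,start=None):
    "way: (x,y,z,yaw,n); prints tool-frame rows from the present pose"
    if start is None:
        from cell import get_state
        s=get_state(); start=[*s["ee_pos"],s["orientation"][2]]
        print("at",np.round(start,2))
    p=np.array(start[:3],float); w=start[3]; rows=[]
    for *q,yaw,n in way:
        q=np.array(q,float); dy=(yaw-w+np.pi)%(2*np.pi)-np.pi if abs(yaw-w)>np.pi+.2 else yaw-w
        p0=p.copy(); w0=w
        for i in range(1,n+1):
            t=p0+(q-p0)*i/n; d=t-p; c,s=np.cos(w),np.sin(w)
            r=[clo,round(c*d[0]+s*d[1]),round(s*d[0]-c*d[1]),round(-d[2]),0,0,round(-dy/n,3)]
            rows.append(r); p=p+np.array([c*r[1]+s*r[2],s*r[1]-c*r[2],-r[3]]); w-=r[6]
    print("end",p.round(1),round(w,3))
    for i in range(0,len(rows),12): print(str(rows[i:i+12]).replace(" ",""))
E
python3 - <<'E'
from h import *
b=HG-122*UX
plan([(260,350,300,2.0,8),(390,0,300,.9,12),(380,-250,260,.1,8),(*b,200,-.236,5),(*b,125,-.236,3)],1)
E
```

```text
at [259.1  568.37 213.39   2.71]
end [ 359.7 -357.1  125.4] -0.237
[[1,-11,-25,-11,0,0,np.float64(0.089)],[1,-14,-23,-11,0,0,np.float64(0.089)],[1,-16,-23,-10,0,0,np.float64(0.089)],[1,-17,-21,-11,0,0,np.float64(0.089)],[1,-20,-19,-11,0,0,np.float64(0.089)],[1,-21,-17,-11,0,0,np.float64(0.089)],[1,-22,-16,-11,0,0,np.float64(0.089)],[1,-24,-13,-11,0,0,np.float64(0.089)],[1,-31,-2,0,0,0,np.float64(0.092)],[1,-31,0,0,0,0,np.float64(0.092)],[1,-31,3,0,0,0,np.float64(0.092)],[1,-30,7,0,0,0,np.float64(0.092)]]
[[1,-30,9,0,0,0,np.float64(0.092)],[1,-29,11,0,0,0,np.float64(0.092)],[1,-28,14,0,0,0,np.float64(0.092)],[1,-26,17,0,0,0,np.float64(0.092)],[1,-25,19,0,0,0,np.float64(0.092)],[1,-22,21,0,0,0,np.float64(0.092)],[1,-21,24,0,0,0,np.float64(0.092)],[1,-18,25,0,0,0,np.float64(0.092)],[1,-25,18,5,0,0,np.float64(0.1)],[1,-24,21,5,0,0,np.float64(0.1)],[1,-21,23,5,0,0,np.float64(0.1)],[1,-18,26,5,0,0,np.float64(0.1)]]
[[1,-16,26,5,0,0,np.float64(0.1)],[1,-14,29,5,0,0,np.float64(0.1)],[1,-10,29,5,0,0,np.float64(0.1)],[1,-7,31,5,0,0,np.float64(0.1)],[1,-6,21,12,0,0,np.float64(0.067)],[1,-5,21,12,0,0,np.float64(0.067)],[1,-4,22,12,0,0,np.float64(0.067)],[1,-2,22,12,0,0,np.float64(0.067)],[1,0,21,12,0,0,np.float64(0.067)],[1,0,0,25,0,0,np.float64(-0.0)],[1,0,0,25,0,0,np.float64(-0.0)],[1,0,0,25,0,0,np.float64(-0.0)]]
```

Request:
send_rows(increments=[[[1, -11, -25, -11, 0, 0, 0.089], [1, -14, -23, -11, 0, 0, 0.089], [1, -16, -23, -10, 0, 0, 0.089], [1, -17, -21, -11, 0, 0, 0.089], [1, -20, -19, -11, 0, 0, 0.089], [1, -21, -17, -11, 0, 0, 0.089], [1, -22, -16, -11, 0, 0, 0.089], [1, -24, -13, -11, 0, 0, 0.089], [1, -31, -2, 0, 0, 0, 0.092], [1, -31, 0, 0, 0, 0, 0.092], [1, -31, 3, 0, 0, 0, 0.092], [1, -30, 7, 0, 0, 0, 0.092]]])

```text
time_s: 1.6
ee_pos: [304.2, 233.2, 300.8]
orientation: [-3.141, 0.0, 1.631]
wrist_force: [-0.2, 0.7, -0.6]
opening: 0.4
grip_force: 0.0
```

Request:
send_rows(increments=[[[1, -30, 9, 0, 0, 0, 0.092], [1, -29, 11, 0, 0, 0, 0.092], [1, -28, 14, 0, 0, 0, 0.092], [1, -26, 17, 0, 0, 0, 0.092], [1, -25, 19, 0, 0, 0, 0.092], [1, -22, 21, 0, 0, 0, 0.092], [1, -21, 24, 0, 0, 0, 0.092], [1, -18, 25, 0, 0, 0, 0.092], [1, -25, 18, 5, 0, 0, 0.1], [1, -24, 21, 5, 0, 0, 0.1], [1, -21, 23, 5, 0, 0, 0.1], [1, -18, 26, 5, 0, 0, 0.1]]])

```text
time_s: 3.1
ee_pos: [385.6, -125.8, 280.7]
orientation: [-3.141, 0.0, 0.494]
wrist_force: [0.8, 0.8, 0.2]
opening: 0.2
grip_force: 0.0
```

Request:
send_rows(increments=[[[1, -16, 26, 5, 0, 0, 0.1], [1, -14, 29, 5, 0, 0, 0.1], [1, -10, 29, 5, 0, 0, 0.1], [1, -7, 31, 5, 0, 0, 0.1], [1, -6, 21, 12, 0, 0, 0.067], [1, -5, 21, 12, 0, 0, 0.067], [1, -4, 22, 12, 0, 0, 0.067], [1, -2, 22, 12, 0, 0, 0.067], [1, 0, 21, 12, 0, 0, 0.067], [1, 0, 0, 0, 0, 0, 0]]])

```text
time_s: 4.35
ee_pos: [359.4, -357.7, 199.9]
orientation: [-3.141, 0.001, -0.24]
wrist_force: [-0.1, 0.9, 0.8]
opening: 0.5
grip_force: 0.0
```

Request:
send_rows(increments=[[[1, 0, 0, 25, 0, 0, 0], [1, 0, 0, 25, 0, 0, 0], [1, 0, 0, 25, 0, 0, 0], [1, 22, 0, -5, 0, 0, 0], [1, 22, 0, -5, 0, 0, 0], [1, 22, 0, -6, 0, 0, 0], [1, 22, 0, -6, 0, 0, 0], [1, 29, 0, -1, 0, 0, 0], [1, 28, 0, 7, 0, 0, 0], [1, 13, 0, 6, 0, 0, 0], [1, 13, 0, 7, 0, 0, 0]]])

```text
time_s: 5.72
ee_pos: [526.2, -396.6, 128.6]
orientation: [-3.141, 0.001, -0.237]
wrist_force: [-0.5, 0.4, -0.2]
opening: 0.2
grip_force: 0.5
```

Request:
send_rows(increments=[[[1, 11, 0, 9, 0, 0, 0], [1, 10, 0, 11, 0, 0, 0], [1, 8, 0, 12, 0, 0, 0], [1, 8, 0, 13, 0, 0, 0], [1, 3, 0, 9, 0, 0, 0], [1, 2, 0, 9, 0, 0, 0], [1, 1, 0, 5, 0, 0, 0], [1, 0, 0, 0, 0, 0, 0]]])

```text
time_s: 6.72
ee_pos: [567.7, -406.9, 60.6]
orientation: [-3.141, 0.0, -0.237]
wrist_force: [0.2, -1.0, 0.3]
opening: 0.6
grip_force: 0.0
```

Request:
send_rows(increments=[[[1, 0, 0, 3, 0, 0, 0], [1, 0, 0, 3, 0, 0, 0], [1, 0, 0, 1, 0, 0, 0], [1, 0, 0, 0, 0, 0, 0]]])

```text
time_s: 7.22
ee_pos: [568.2, -407.3, 55.0]
orientation: [3.141, -0.001, -0.237]
wrist_force: [-2.0, 2.3, 15.8]
opening: 0.5
grip_force: 7.4
```

Run:
```python
from cell import *
import cv2,numpy as np
a=camera("top")["frame"][180:295,155:325,::-1]; b=camera("side")["frame"][165:280,200:370,::-1]
cv2.imwrite("pics/c1.png",cv2.resize(np.hstack([a[:,80:],b[:,20:]]),None,fx=3.3,fy=4,interpolation=cv2.INTER_CUBIC))
```

```text
(no output)
```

View pics/c1.png

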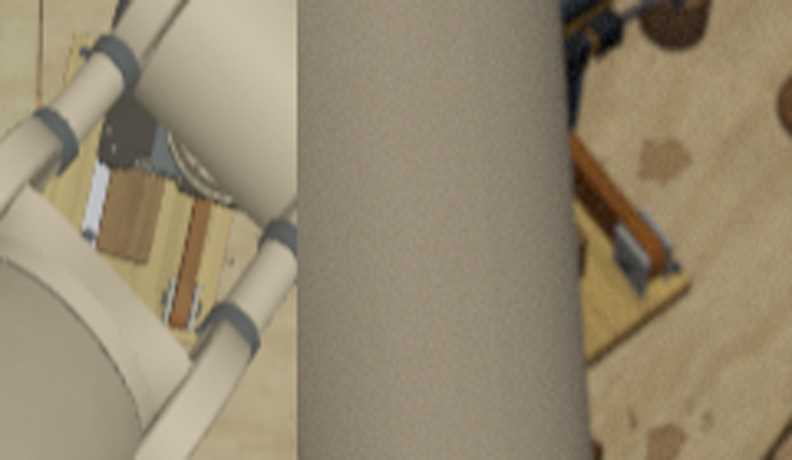

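Request:
send_rows(increments=[[[1, 0, 0, 1, 0, 0, 0], [1, 0, 0, 0, 0, 0, 0], [1, 0, 0, 0, 0, 0, 0], [1, 0, 0, -30, 0, 0, 0], [0.35, 0, 0, -45, 0, 0, 0], [0.35, 0, 0, -45, 0, 0, 0]]])

```text
time_s: 8.07
ee_pos: [567.5, -406.8, 173.8]
orientation: [-3.141, 0.001, -0.237]
wrist_force: [0.3, -0.7, -0.1]
opening: 17.4
grip_force: 0.0
```

Run:
```python
from h import *
for z in(60,120,180): print(z,at_z("top",200,246,z),at_z("top",120,246,z),at_z("top",222,246,z), at_z("side",264,275,z))
plan([(380,-230,170,-.05,9),(405,-68,160,.115,8),(405,-68,51,.115,5)],0.35)
```

```text
60 [ 487.83343724 -140.70589481] [484.13171005  74.98194314] [ 488.85374356 -200.15589001] [ 481.07825987 -192.38799943]
120 [ 486.21796863 -151.86303074] [482.73043892  51.34420267] [ 487.17923574 -207.87299943] [ 458.06186745 -166.98747734]
180 [ 484.60250002 -163.02016667] [481.3291678   27.70646221] [ 485.50472791 -215.59010885] [ 435.04547504 -141.58695526]
at [ 5.6748e+02 -4.0682e+02  1.7382e+02 -2.4000e-01]
end [405.5 -68.1  50.8] 0.117
[[0.35,-25,-14,0,0,0,np.float64(-0.021)],[0.35,-24,-15,1,0,0,np.float64(-0.021)],[0.35,-25,-15,0,0,0,np.float64(-0.021)],[0.35,-24,-16,1,0,0,np.float64(-0.021)],[0.35,-23,-16,0,0,0,np.float64(-0.021)],[0.35,-23,-17,1,0,0,np.float64(-0.021)],[0.35,-23,-17,0,0,0,np.float64(-0.021)],[0.35,-23,-18,0,0,0,np.float64(-0.021)],[0.35,-22,-18,1,0,0,np.float64(-0.021)],[0.35,2,-20,1,0,0,np.float64(-0.02)],[0.35,3,-21,1,0,0,np.float64(-0.02)],[0.35,3,-20,2,0,0,np.float64(-0.02)]]
[[0.35,3,-20,1,0,0,np.float64(-0.02)],[0.35,4,-20,1,0,0,np.float64(-0.02)],[0.35,4,-20,1,0,0,np.float64(-0.02)],[0.35,5,-20,2,0,0,np.float64(-0.02)],[0.35,5,-20,1,0,0,np.float64(-0.02)],[0.35,0,0,22,0,0,np.float64(-0.001)],[0.35,0,0,22,0,0,np.float64(-0.001)],[0.35,0,0,21,0,0,np.float64(-0.001)],[0.35,0,0,22,0,0,np.float64(-0.001)],[0.35,0,0,22,0,0,np.float64(-0.001)]]
```

Request:
send_rows(increments=[[[0.35, -25, -14, 0, 0, 0, -0.021], [0.35, -24, -15, 1, 0, 0, -0.021], [0.35, -25, -15, 0, 0, 0, -0.021], [0.35, -24, -16, 1, 0, 0, -0.021], [0.35, -23, -16, 0, 0, 0, -0.021], [0.35, -23, -17, 1, 0, 0, -0.021], [0.35, -23, -17, 0, 0, 0, -0.021], [0.35, -23, -18, 0, 0, 0, -0.021], [0.35, -22, -18, 1, 0, 0, -0.021], [0.35, 2, -20, 1, 0, 0, -0.02], [0.35, 3, -21, 1, 0, 0, -0.02], [0.35, 3, -20, 2, 0, 0, -0.02]]])

```text
time_s: 9.57
ee_pos: [389.9, -168.7, 164.9]
orientation: [3.141, 0.0, 0.012]
wrist_force: [0.7, -0.4, -0.2]
opening: 59.0
grip_force: 0.0
```

Request:
send_rows(increments=[[[0.35, 3, -20, 1, 0, 0, -0.02], [0.35, 4, -20, 1, 0, 0, -0.02], [0.35, 4, -20, 1, 0, 0, -0.02], [0.35, 5, -20, 2, 0, 0, -0.02], [0.35, 5, -20, 1, 0, 0, -0.02], [0.35, 0, 0, 0, 0, 0, 0], [0.35, 0, 0, 0, 0, 0, 0]]])

```text
time_s: 10.45
ee_pos: [405.8, -68.8, 158.9]
orientation: [3.141, 0.0, 0.112]
wrist_force: [-0.1, -0.3, -0.2]
opening: 59.4
grip_force: 0.0
```

Run:
```python
from cell import *
import cv2,numpy as np
s=get_state();print(s["ee_pos"],s["orientation"],s["opening"])
a=camera("top")["frame"][180:295,155:325,::-1]; b=camera("side")["frame"][165:375,220:370,::-1]
cv2.imwrite("pics/c2.png",np.hstack([cv2.resize(a[:,50:],None,fx=3.9,fy=3.9,interpolation=cv2.INTER_CUBIC)[:448],cv2.resize(b,(320,448),interpolation=cv2.INTER_CUBIC)]))
```

```text
[405.80513483 -68.77651145 158.92155207] [3.14137385e+00 2.10914214e-05 1.11665972e-01] 59.4348674264432
```

View pics/c2.png

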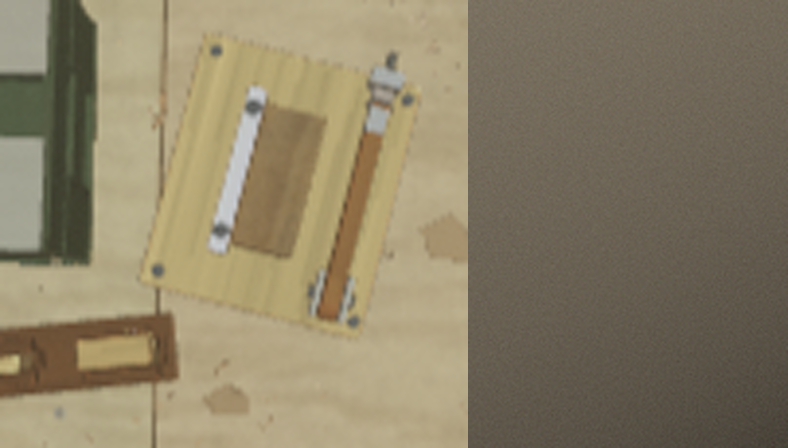

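The bar is home, with its inner edge from (363,130) to (330,272). The block's edge runs (326,118)-(291,257) and the fence edge (266,90)-(228,252). Now the gap measurement.

Run:
```python
from h import *
t=lambda x,y:("top",205+x/3.9-.4,180+y/3.9-.4)
for k,P,z in [("bar in",[(363,130),(330,272)],55),("bar out",[(383,134),(349,276)],55),("block-",[(326,118),(291,257)],58),("block+",[(267,103),(232,243)],58),("fence",[(266,90),(228,252)],52)]:
    for p in P:
        d=at_z(*t(*p),z)-HG; print(k,(d+HG).round(1),"x",(d@UX).round(1),"y",(d@UY).round(1))
```

```text
bar in [ 583.2 -404.5] x 106.7 y 6.6
bar in [ 483.1 -382.5] x 4.1 y 4.6
bar out [ 580.7 -418.7] x 107.4 y -7.8
bar out [ 480.5 -395.8] x 4.7 y -8.9
block- [ 590.9 -378.2] x 108.0 y 34.0
block- [ 492.9 -355.1] x 7.3 y 33.6
block+ [ 600.8 -336.5] x 107.8 y 76.9
block+ [ 502.  -313.8] x 6.4 y 75.8
fence [ 610.9 -335.6] x 117.5 y 80.1
fence [ 495.9 -311. ] x -0.2 y 77.1
```

Request:
send_rows(increments=[[[0.35, 0, 0, 30, 0, 0, 0], [0.35, 0, 0, 30, 0, 0, 0], [0.35, 0, 0, 28, 0, 0, 0], [0.35, 0, 0, 20, 0, 0, 0], [0.35, 0, 0, 0, 0, 0, 0]]])

```text
time_s: 11.18
ee_pos: [405.1, -68.6, 50.1]
orientation: [-3.141, 0.002, 0.111]
wrist_force: [-0.6, -0.1, 0.8]
opening: 59.3
grip_force: 0.0
```

Run:
```python
from cell import *
from h import *
F=np.mean([camera("top")["frame"].astype(float) for _ in range(3)],0)
S=np.mean([camera("side")["frame"].astype(float) for _ in range(1)],0)
np.save("F.npy",F)
ys=np.arange(-25,110,.5)
for x0,x1 in((20,50),(65,88),(20,88)):
  out=[]
  for z in(55,):
    P=[]
    for x in np.arange(x0,x1,2):
        uv=np.array([proj("top",[*(HG+x*UX+y*UY),z]) for y in ys],np.float32)
        P.append(cv2.remap(F.astype(np.float32),uv[:,0],uv[:,1],cv2.INTER_CUBIC)[:,0])
    p=np.mean(P,0); 
    g=np.linalg.norm(np.gradient(cv2.GaussianBlur(p,(1,5),0),axis=0),axis=1)
    for i in range(2,len(g)-2):
        if g[i]==g[i-5 if i>5 else 0:i+6].max() and g[i]>2: 
            w=slice(i-5,i+6); out.append((ys[i],round((ys[w]*g[w]).sum()/g[w].sum(),2),round(g[i],1)))
  print(x0,x1,out)
  if x1-x0>60: print([(y,*c.astype(int)) for y,c in zip(ys[::4],p[::4])])
```

```text
20 50 [(np.float64(-8.5), np.float64(-8.46), np.float32(11.3)), (np.float64(7.5), np.float64(7.44), np.float32(16.3)), (np.float64(23.0), np.float64(23.0), np.float32(2.7)), (np.float64(32.5), np.float64(32.62), np.float32(9.5)), (np.float64(79.0), np.float64(79.09), np.float32(25.4)), (np.float64(91.5), np.float64(91.79), np.float32(13.1))]
65 88 [(np.float64(-8.5), np.float64(-8.37), np.float32(10.4)), (np.float64(7.5), np.float64(7.56), np.float32(15.9)), (np.float64(13.5), np.float64(13.51), np.float32(2.1)), (np.float64(23.0), np.float64(22.88), np.float32(2.8)), (np.float64(32.5), np.float64(32.69), np.float32(8.4)), (np.float64(49.5), np.float64(49.55), np.float32(2.0)), (np.float64(79.0), np.float64(79.03), np.float32(25.4)), (np.float64(91.5), np.float64(91.75), np.float32(13.0)), (np.float64(107.0), np.float64(107.01), np.float32(2.1))]
20 88 [(np.float64(-8.5), np.float64(-8.42), np.float32(10.7)), (np.float64(7.5), np.float64(7.48), np.float32(16.4)), (np.float64(23.0), np.float64(22.96), np.float32(2.7)), (np.float64(32.5), np.float64(32.65), np.float32(9.2)), (np.float6
[... 3855 characters left out ...]
np.int64(196), np.int64(199), np.int64(200)), (np.float64(91.0), np.int64(189), np.int64(187), np.int64(180)), (np.float64(93.0), np.int64(176), np.int64(165), np.int64(135)), (np.float64(95.0), np.int64(178), np.int64(163), np.int64(116)), (np.float64(97.0), np.int64(181), np.int64(165), np.int64(115)), (np.float64(99.0), np.int64(179), np.int64(164), np.int64(115)), (np.float64(101.0), np.int64(175), np.int64(160), np.int64(112)), (np.float64(103.0), np.int64(173), np.int64(158), np.int64(111)), (np.float64(105.0), np.int64(176), np.int64(160), np.int64(112)), (np.float64(107.0), np.int64(178), np.int64(163), np.int64(114)), (np.float64(109.0), np.int64(181), np.int64(166), np.int64(117))]
```

Request:
send_rows(increments=[[[0.35, 0, 0, -4, 0, 0, 0], [0.8, 0, 0, 0, 0, 0, 0], [0.8, 0, 0, 0, 0, 0, 0], [0.8, 0, 0, 0, 0, 0, 0], [0.8, 0, 0, 0, 0, 0, 0], [0.8, 0, 0, -20, 0, 0, 0], [0.8, 0, 0, -40, 0, 0, 0], [0.8, 0, 0, -50, 0, 0, 0]]], newtons=25)

```text
time_s: 12.38
ee_pos: [405.2, -68.2, 165.7]
orientation: [-3.141, 0.002, 0.112]
wrist_force: [0.5, -0.3, -1.7]
opening: 29.9
grip_force: 24.8
```

```bash
sed -i 's/round(-dy\/n,3)\]/float(round(-dy\/n,3))]/' h.py
python3 - <<'E'
from h import *
t=HG+57*UX+14*UY; print(t)
plan([(385,-230,164,.45,6),(430,-360,164,.95,6),(*t,164,1.335,6),(*t,90,1.335,4)],0.8)
E
```

```text
[ 536.69343306 -385.71554268]
at [ 4.0516e+02 -6.8160e+01  1.6565e+02  1.1000e-01]
end [ 536.3 -385.5   89.7] 1.336
[[0.8,-6,26,0,0,0,-0.056],[0.8,-8,26,1,0,0,-0.056],[0.8,-9,26,0,0,0,-0.056],[0.8,-11,25,0,0,0,-0.056],[0.8,-12,24,0,0,0,-0.056],[0.8,-14,24,1,0,0,-0.056],[0.8,-3,23,0,0,0,-0.084],[0.8,-4,22,0,0,0,-0.084],[0.8,-6,22,0,0,0,-0.084],[0.8,-9,22,0,0,0,-0.084],[0.8,-9,20,0,0,0,-0.084],[0.8,-12,20,0,0,0,-0.084]]
[[0.8,7,17,0,0,0,-0.064],[0.8,6,17,0,0,0,-0.064],[0.8,4,18,0,0,0,-0.064],[0.8,4,18,0,0,0,-0.064],[0.8,2,18,0,0,0,-0.064],[0.8,1,18,0,0,0,-0.064],[0.8,0,0,18,0,0,0.0],[0.8,0,0,19,0,0,0.0],[0.8,0,0,18,0,0,0.0],[0.8,0,0,19,0,0,0.0]]
```

Request:
send_rows(increments=[[[0.8, -6, 26, 0, 0, 0, -0.056], [0.8, -8, 26, 1, 0, 0, -0.056], [0.8, -9, 26, 0, 0, 0, -0.056], [0.8, -11, 25, 0, 0, 0, -0.056], [0.8, -12, 24, 0, 0, 0, -0.056], [0.8, -14, 24, 1, 0, 0, -0.056], [0.8, -3, 23, 0, 0, 0, -0.084], [0.8, -4, 22, 0, 0, 0, -0.084], [0.8, -6, 22, 0, 0, 0, -0.084], [0.8, -9, 22, 0, 0, 0, -0.084], [0.8, -9, 20, 0, 0, 0, -0.084], [0.8, -12, 20, 0, 0, 0, -0.084]]])

```text
time_s: 13.88
ee_pos: [430.7, -360.6, 162.6]
orientation: [-3.141, -0.0, 0.955]
wrist_force: [-0.3, 0.5, -1.0]
opening: 30.0
grip_force: 24.8
```

Request:
send_rows(increments=[[[0.8, 7, 17, 0, 0, 0, -0.064], [0.8, 6, 17, 0, 0, 0, -0.064], [0.8, 4, 18, 0, 0, 0, -0.064], [0.8, 4, 18, 0, 0, 0, -0.064], [0.8, 2, 18, 0, 0, 0, -0.064], [0.8, 1, 18, 0, 0, 0, -0.064], [0.8, 0, 0, 18, 0, 0, 0], [0.8, 0, 0, 19, 0, 0, 0], [0.8, 0, 0, 0, 0, 0, 0]]])

```text
time_s: 15.0
ee_pos: [535.3, -384.6, 123.5]
orientation: [-3.138, -0.002, 1.334]
wrist_force: [-0.4, -0.0, 0.4]
opening: 29.8
grip_force: 24.8
```

Run:
```python
from cell import *
from h import *
s=get_state();p=s["ee_pos"];d=p[:2]-HG;print(p,s["orientation"],"x",d@UX,"y",d@UY)
a=camera("top")["frame"][180:295,205:325,::-1]; b=camera("side")["frame"][165:280,240:370,::-1]
cv2.imwrite("pics/c3.png",cv2.resize(np.hstack([a,b]),None,fx=3.1,fy=4,interpolation=cv2.INTER_CUBIC))
```

```text
[ 535.27994837 -384.5940974   123.49284528] [-3.13760821e+00 -1.98793761e-03  1.33441253e+00] x 55.363484521384194 y 14.759865481110005
```

View pics/c3.png

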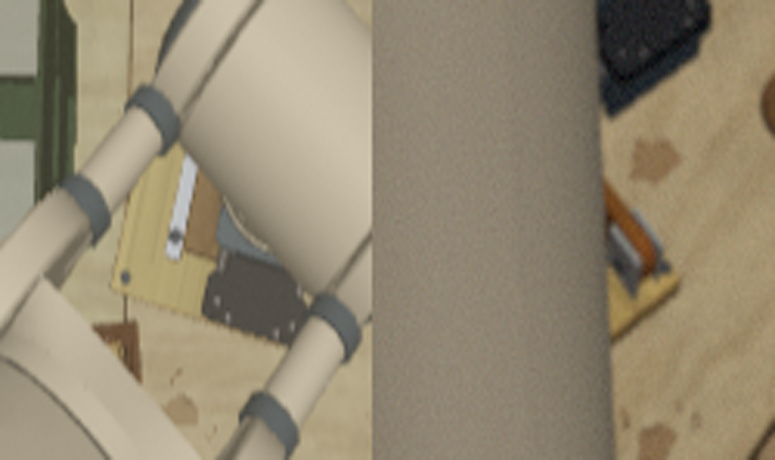

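The arm hides the gap, so I'll place the packer by feel.

Request:
send_rows(increments=[[[0.8, 0, 0, 15, 0, 0, 0], [0.8, 0, 0, 15, 0, 0, 0], [0.8, 0, 0, 12, 0, 0, 0], [0.8, 0, 0, 10, 0, 0, 0], [0.8, 0, 0, 2, 0, 0, 0], [0.8, 0, 0, 1, 0, 0, 0], [0.8, 0, 0, 0, 0, 0, 0]]])

```text
time_s: 15.98
ee_pos: [537.2, -385.9, 71.3]
orientation: [3.141, 0.0, 1.336]
wrist_force: [-0.1, 0.1, -0.7]
opening: 29.8
grip_force: 24.8
```

Request:
send_rows(increments=[[[0.8, -2, 0, 0, 0, 0, 0], [0.8, -1, 0, 0, 0, 0, 0], [0.8, 0, 0, 0, 0, 0, 0]]])

```text
time_s: 16.35
ee_pos: [536.6, -388.2, 71.2]
orientation: [3.141, -0.001, 1.336]
wrist_force: [2.6, 5.0, 3.3]
opening: 29.8
grip_force: 24.8
```

Request:
send_rows(increments=[[[0.8, 1, 0, 1, 0, 0, 0], [0.8, 0, 0, 2, 0, 0, 0], [0.8, 0, 0, 1, 0, 0, 0], [0.8, 0, 0, 1, 0, 0, 0], [0.8, 0, 0, 0, 0, 0, 0]]])

```text
time_s: 16.98
ee_pos: [536.6, -387.7, 66.5]
orientation: [3.141, 0.0, 1.336]
wrist_force: [-1.4, 4.6, 12.0]
opening: 29.9
grip_force: 24.9
```

Request:
send_rows(increments=[[[0.8, 0, 0, -1, 0, 0, 0], [0.4, 0, 0, 0, 0, 0, 0], [0.4, 0, 0, 0, 0, 0, 0], [0.4, 0, 0, -10, 0, 0, 0], [0.4, 0, 0, -20, 0, 0, 0], [0.35, 0, 0, -35, 0, 0, 0], [0.35, 0, 0, -40, 0, 0, 0]]])

```text
time_s: 17.85
ee_pos: [536.4, -387.6, 173.3]
orientation: [-3.141, -0.0, 1.336]
wrist_force: [-0.4, -1.4, 0.2]
opening: 59.4
grip_force: 0.0
```

Run:
```python
from h import *
plan([(430,-345,172,.95,5),(395,-250,172,.5,4),(415,-152,165,.115,5),(415,-152,54,.115,4)],0.35)
```

```text
at [ 536.36 -387.61  173.3     1.34]
end [ 414.7 -152.3   54.3] 0.114
[[0.35,3,-23,0,0,0,0.077],[0.35,2,-23,1,0,0,0.077],[0.35,0,-22,0,0,0,0.077],[0.35,-2,-23,0,0,0,0.077],[0.35,-4,-23,0,0,0,0.077],[0.35,14,-21,0,0,0,0.113],[0.35,12,-22,0,0,0,0.113],[0.35,9,-24,0,0,0,0.113],[0.35,7,-24,0,0,0,0.113],[0.35,13,-15,1,0,0,0.077],[0.35,11,-17,2,0,0,0.077],[0.35,11,-17,1,0,0,0.077]]
[[0.35,9,-18,2,0,0,0.077],[0.35,7,-18,1,0,0,0.077],[0.35,0,0,28,0,0,-0.0],[0.35,0,0,28,0,0,-0.0],[0.35,0,0,27,0,0,-0.0],[0.35,0,0,28,0,0,-0.0]]
```

Request:
send_rows(increments=[[[0.35, 3, -23, 0, 0, 0, 0.077], [0.35, 2, -23, 1, 0, 0, 0.077], [0.35, 0, -22, 0, 0, 0, 0.077], [0.35, -2, -23, 0, 0, 0, 0.077], [0.35, -4, -23, 0, 0, 0, 0.077], [0.35, 14, -21, 0, 0, 0, 0.113], [0.35, 12, -22, 0, 0, 0, 0.113], [0.35, 9, -24, 0, 0, 0, 0.113], [0.35, 7, -24, 0, 0, 0, 0.113], [0.35, 13, -15, 1, 0, 0, 0.077], [0.35, 11, -17, 2, 0, 0, 0.077], [0.35, 11, -17, 1, 0, 0, 0.077]]])

```text
time_s: 19.35
ee_pos: [407.7, -190.7, 167.5]
orientation: [3.141, -0.001, 0.265]
wrist_force: [0.8, -0.1, 0.3]
opening: 59.4
grip_force: 0.0
```

Request:
send_rows(increments=[[[0.35, 9, -18, 2, 0, 0, 0.077], [0.35, 7, -18, 1, 0, 0, 0.077], [0.35, 0, 0, 0, 0, 0, 0], [0.35, 0, 0, 28, 0, 0, 0], [0.35, 0, 0, 28, 0, 0, 0], [0.35, 0, 0, 27, 0, 0, 0], [0.35, 0, 0, 28, 0, 0, 0], [0.35, 0, 0, 0, 0, 0, 0]]])

```text
time_s: 20.35
ee_pos: [414.2, -152.7, 52.1]
orientation: [-3.14, 0.002, 0.115]
wrist_force: [0.2, -0.1, 0.5]
opening: 59.0
grip_force: 0.0
```

Run:
```python
from cell import *
from h import *
s=get_state();print(s["ee_pos"],s["orientation"])
a=camera("top")["frame"][180:295,205:325,::-1]; b=camera("side")["frame"][165:280,240:370,::-1]
cv2.imwrite("pics/c4.png",cv2.resize(np.hstack([a,b]),None,fx=3.1,fy=4,interpolation=cv2.INTER_CUBIC))
```

```text
[ 414.15217082 -152.67074489   52.08154747] [-3.14024975e+00  2.12758346e-03  1.14701181e-01]
```

View pics/c4.png

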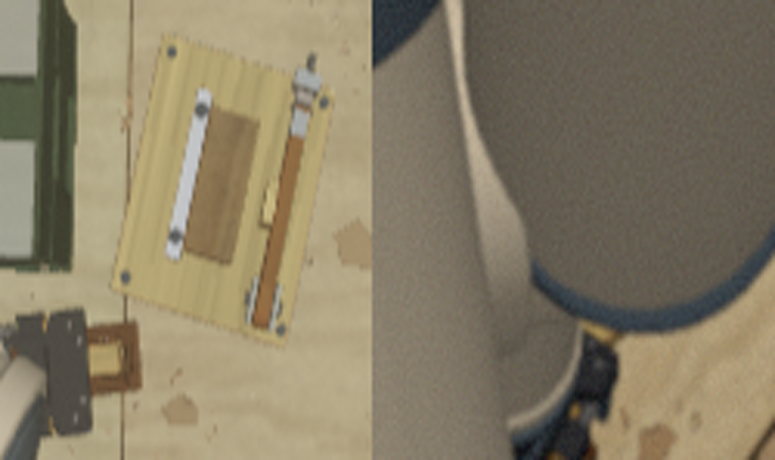

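The narrow packer stands upright and flush against the bar, at (269,202). Next comes the wide one.

Request:
send_rows(increments=[[[0.35, 0, 0, -3, 0, 0, 0], [0.8, 0, 0, 0, 0, 0, 0], [0.8, 0, 0, 0, 0, 0, 0], [0.8, 0, 0, 0, 0, 0, 0], [0.8, 0, 0, 0, 0, 0, 0], [0.8, 0, 0, -20, 0, 0, 0], [0.8, 0, 0, -50, 0, 0, 0], [0.8, 0, 0, -45, 0, 0, 0]]], newtons=25)

```text
time_s: 21.45
ee_pos: [414.5, -152.2, 172.2]
orientation: [-3.141, 0.001, 0.114]
wrist_force: [0.6, -1.0, -1.0]
opening: 40.0
grip_force: 24.9
```

Run:
```python
from h import *
t=HG+57*UX+23.5*UY; print(t)
plan([(400,-250,170,.5,4),(430,-360,170,.95,5),(*t,170,1.335,6)],0.8)
```

```text
[ 538.9146792  -376.47887306]
at [ 4.1454e+02 -1.5220e+02  1.7225e+02  1.1000e-01]
end [ 538.9 -376.1  170.2] 1.336
[[0.8,-6,24,1,0,0,-0.097],[0.8,-9,23,0,0,0,-0.097],[0.8,-11,22,1,0,0,-0.097],[0.8,-13,21,0,0,0,-0.097],[0.8,-5,22,0,0,0,-0.09],[0.8,-8,22,0,0,0,-0.09],[0.8,-9,21,0,0,0,-0.09],[0.8,-11,20,0,0,0,-0.09],[0.8,-13,19,0,0,0,-0.09],[0.8,8,16,0,0,0,-0.064],[0.8,8,17,0,0,0,-0.064],[0.8,6,17,0,0,0,-0.064]]
[[0.8,5,18,0,0,0,-0.064],[0.8,4,18,0,0,0,-0.064],[0.8,3,18,0,0,0,-0.064]]
```

Request:
send_rows(increments=[[[0.8, -6, 24, 1, 0, 0, -0.097], [0.8, -9, 23, 0, 0, 0, -0.097], [0.8, -11, 22, 1, 0, 0, -0.097], [0.8, -13, 21, 0, 0, 0, -0.097], [0.8, -5, 22, 0, 0, 0, -0.09], [0.8, -8, 22, 0, 0, 0, -0.09], [0.8, -9, 21, 0, 0, 0, -0.09], [0.8, -11, 20, 0, 0, 0, -0.09], [0.8, -13, 19, 0, 0, 0, -0.09], [0.8, 8, 16, 0, 0, 0, -0.064], [0.8, 8, 17, 0, 0, 0, -0.064], [0.8, 6, 17, 0, 0, 0, -0.064]]])

```text
time_s: 22.95
ee_pos: [484.8, -368.2, 168.6]
orientation: [-3.141, -0.0, 1.146]
wrist_force: [0.3, 0.0, 0.0]
opening: 39.5
grip_force: 24.9
```

Request:
send_rows(increments=[[[0.8, 5, 18, 0, 0, 0, -0.064], [0.8, 4, 18, 0, 0, 0, -0.064], [0.8, 3, 18, 0, 0, 0, -0.064], [0.8, 0, 0, 0, 0, 0, 0], [0.8, 0, 0, 0, 0, 0, 0]]])

```text
time_s: 23.58
ee_pos: [538.5, -376.0, 168.6]
orientation: [-3.141, -0.0, 1.335]
wrist_force: [-1.0, -0.8, -0.9]
opening: 39.9
grip_force: 24.9
```

Run:
```python
from cell import *
from h import *
s=get_state();p=s["ee_pos"];d=p[:2]-HG;print(p,s["orientation"],"x",d@UX,"y",d@UY)
```

```text
[ 538.47242854 -376.03358778  168.59365183] [-3.14065563e+00 -3.12582772e-04  1.33451413e+00] x 56.46589353568252 y 23.829537414586614
```

Request:
send_rows(increments=[[[0.8, 0, 0, 20, 0, 0, 0], [0.8, 0, 0, 20, 0, 0, 0], [0.8, 0, 0, 14, 0, 0, 0], [0.8, 0, 0, 6, 0, 0, 0], [0.8, 0, 0, 6, 0, 0, 0], [0.8, 0, 0, 6, 0, 0, 0], [0.8, 0, 0, 0, 0, 0, 0]]])

```text
time_s: 24.45
ee_pos: [539.1, -376.2, 96.7]
orientation: [-3.141, -0.0, 1.336]
wrist_force: [-0.1, 0.3, -0.3]
opening: 39.7
grip_force: 24.9
```

Request:
send_rows(increments=[[[0.8, 0, 0, 7, 0, 0, 0], [0.8, 0, 0, 7, 0, 0, 0], [0.8, 0, 0, 7, 0, 0, 0], [0.8, 0, 0, 4, 0, 0, 0], [0.8, 0, 0, 2, 0, 0, 0], [0.8, 0, 0, 0, 0, 0, 0]]])

```text
time_s: 25.2
ee_pos: [539.2, -376.3, 69.9]
orientation: [-3.142, -0.0, 1.336]
wrist_force: [-0.1, -0.5, -0.1]
opening: 40.2
grip_force: 24.9
```

Request:
send_rows(increments=[[[0.8, -2, 0, 0, 0, 0, 0], [0.8, -1, 0, 0, 0, 0, 0], [0.8, 0, 0, 0, 0, 0, 0]]])

```text
time_s: 25.58
ee_pos: [538.7, -378.7, 70.3]
orientation: [3.141, -0.001, 1.336]
wrist_force: [1.8, 5.8, 3.9]
opening: 39.6
grip_force: 24.9
```

Request:
send_rows(increments=[[[0.8, 1, 0, 1, 0, 0, 0], [0.8, 0, 0, 1, 0, 0, 0], [0.8, 0, 0, 1, 0, 0, 0], [0.8, 0, 0, 0, 0, 0, 0]]])

```text
time_s: 26.08
ee_pos: [538.8, -378.3, 67.9]
orientation: [3.141, 0.0, 1.336]
wrist_force: [-2.2, 5.9, 16.0]
opening: 39.9
grip_force: 25.0
```

Request:
send_rows(increments=[[[0.8, 0, 0, -1, 0, 0, 0], [0.4, 0, 0, 0, 0, 0, 0], [0.4, 0, 0, 0, 0, 0, 0], [0.4, 0, 0, -10, 0, 0, 0], [0.4, 0, 0, -20, 0, 0, 0], [0.2, 0, 0, -35, 0, 0, 0], [0.2, 0, 0, -40, 0, 0, 0]]])

```text
time_s: 26.95
ee_pos: [538.5, -378.2, 174.3]
orientation: [-3.141, -0.0, 1.336]
wrist_force: [0.4, -0.7, 0.1]
opening: 71.3
grip_force: 0.0
```

Run:
```python
from h import *
plan([(440,-350,174,.95,5),(426.5,-236,168,.115,8)],0.2)
```

```text
at [ 538.52 -378.16  174.25    1.34]
end [ 426.3 -235.5  168.3] 0.119
[[0.2,1,-20,0,0,0,0.077],[0.2,-1,-21,0,0,0,0.077],[0.2,-2,-20,0,0,0,0.077],[0.2,-4,-20,0,0,0,0.077],[0.2,-5,-20,0,0,0,0.077],[0.2,11,-10,1,0,0,0.104],[0.2,9,-10,1,0,0,0.104],[0.2,8,-12,0,0,0,0.104],[0.2,8,-13,1,0,0,0.104],[0.2,5,-13,1,0,0,0.104],[0.2,5,-13,1,0,0,0.104],[0.2,3,-14,0,0,0,0.104]]
[[0.2,1,-15,1,0,0,0.104]]
```

Request:
send_rows(increments=[[[0.2, 1, -20, 0, 0, 0, 0.077], [0.2, -1, -21, 0, 0, 0, 0.077], [0.2, -2, -20, 0, 0, 0, 0.077], [0.2, -4, -20, 0, 0, 0, 0.077], [0.2, -5, -20, 0, 0, 0, 0.077], [0.2, 11, -10, 1, 0, 0, 0.104], [0.2, 9, -10, 1, 0, 0, 0.104], [0.2, 8, -12, 0, 0, 0, 0.104], [0.2, 8, -13, 1, 0, 0, 0.104], [0.2, 5, -13, 1, 0, 0, 0.104], [0.2, 5, -13, 1, 0, 0, 0.104], [0.2, 3, -14, 0, 0, 0, 0.104]]])

```text
time_s: 28.45
ee_pos: [429.0, -250.2, 168.5]
orientation: [3.141, -0.0, 0.219]
wrist_force: [0.3, -0.0, -1.2]
opening: 73.0
grip_force: 0.0
```

Request:
send_rows(increments=[[[0.2, 1, -15, 1, 0, 0, 0.104], [0.2, 0, 0, 0, 0, 0, 0], [0.2, 0, 0, 30, 0, 0, 0], [0.2, 0, 0, 30, 0, 0, 0], [0.2, 0, 0, 30, 0, 0, 0], [0.2, 0, 0, 20, 0, 0, 0], [0.2, 0, 0, 0, 0, 0, 0]]])

```text
time_s: 29.32
ee_pos: [426.2, -235.9, 56.2]
orientation: [-3.14, 0.001, 0.121]
wrist_force: [0.3, -0.1, 0.1]
opening: 73.0
grip_force: 0.0
```

Run:
```python
from cell import *
from h import *
s=get_state();print(s["ee_pos"],s["orientation"])
F=camera("top")["frame"].astype(np.float32)
a=F[180:295,205:325,::-1]
cv2.imwrite("pics/c5.png",cv2.resize(a,None,fx=5,fy=5,interpolation=cv2.INTER_CUBIC))
```

```text
[ 426.22960216 -235.94171097   56.18515787] [-3.14048871e+00  1.36424313e-03  1.20769739e-01][ WARN:0@0.610] global loadsave.cpp:1063 imwrite_ Unsupported depth image for selected encoder is fallbacked to CV_8U.
```

View pics/c5.png

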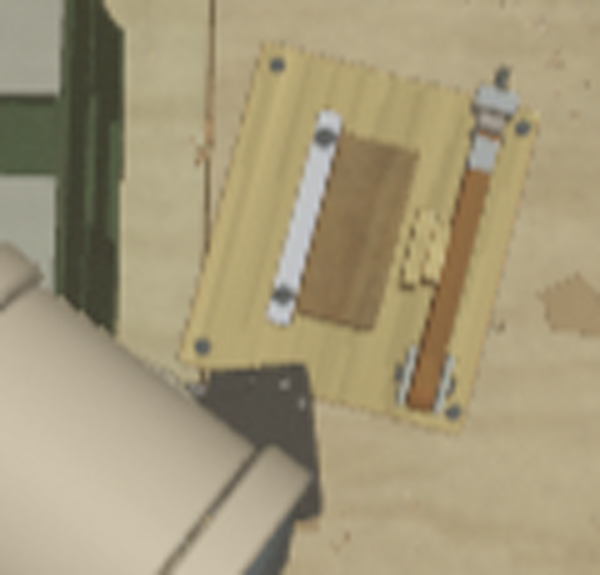

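Both packers stand side by side against the bar at (424,250), with a thin slot left to the block. Next I grip the wedge and measure the slot.

Request:
send_rows(increments=[[[0.8, 0, 0, 0, 0, 0, 0], [0.8, 0, 0, 0, 0, 0, 0], [0.8, 0, 0, 0, 0, 0, 0], [0.8, 0, 0, 0, 0, 0, 0], [0.8, 0, 0, -20, 0, 0, 0], [0.8, 0, 0, -45, 0, 0, 0], [0.8, 0, 0, -50, 0, 0, 0], [0.8, 0, 0, 0, 0, 0, 0]]], newtons=50)

```text
time_s: 30.38
ee_pos: [428.1, -236.7, 175.3]
orientation: [3.137, -0.005, 0.119]
wrist_force: [0.6, 0.9, -1.9]
opening: 49.7
grip_force: 50.0
```

Run:
```python
from cell import *
from h import *
F=np.mean([camera("top")["frame"].astype(np.float32) for _ in range(2)],0).astype(np.float32)
ys=np.arange(8,50,1.)
for z,xs in((88,np.arange(46,69,2)),(57,list(np.arange(18,32,2))+list(np.arange(84,98,2)))):
    p=np.mean([cv2.remap(F,*np.array([proj("top",[*(HG+x*UX+y*UY),z]) for y in ys],np.float32).T.copy(),cv2.INTER_CUBIC)[:,0] for x in xs],0)
    print(z,[(int(y),int(c[0]),int(c[2])) for y,c in zip(ys,p)])
xs=np.arange(25,95,1.)
for y in(11,21): 
    p=[cv2.remap(F,*np.array([proj("top",[*(HG+x*UX+y*UY),88]) ],np.float32).T.copy(),cv2.INTER_CUBIC)[0,0] for x in xs]
    print(y,[(int(x),int(c[2])) for x,c in zip(xs[::2],p[::2])])
t=HG+57*UX+38*UY; print(t)
plan([(425,-330,172,.95,9),(*t,172,1.335,7)],0.8)
```

```text
88 [(8, 178, 113), (9, 187, 123), (10, 190, 125), (11, 190, 123), (12, 190, 124), (13, 191, 124), (14, 186, 120), (15, 179, 114), (16, 173, 108), (17, 173, 108), (18, 177, 113), (19, 181, 116), (20, 181, 117), (21, 181, 117), (22, 183, 118), (23, 184, 119), (24, 181, 117), (25, 170, 108), (26, 156, 97), (27, 150, 92), (28, 156, 97), (29, 169, 107), (30, 179, 114), (31, 180, 115), (32, 174, 110), (33, 163, 101), (34, 152, 91), (35, 145, 85), (36, 142, 83), (37, 141, 83), (38, 141, 82), (39, 139, 81), (40, 138, 80), (41, 137, 79), (42, 137, 80), (43, 138, 81), (44, 139, 83), (45, 140, 84), (46, 141, 85), (47, 140, 84), (48, 138, 83), (49, 135, 81)]
57 [(8, 154, 94), (9, 170, 108), (10, 177, 113), (11, 176, 113), (12, 175, 112), (13, 172, 110), (14, 170, 108), (15, 168, 106), (16, 166, 105), (17, 166, 106), (18, 167, 106), (19, 167, 107), (20, 168, 107), (21, 169, 107), (22, 171, 109), (23, 174, 111), (24, 177, 114), (25, 179, 115), (26, 180, 116), (27, 180, 116), (28, 180, 116), (29, 180, 116), (30, 180, 116), (31, 177, 113), (32, 168, 106), (33, 157, 96), (34, 146, 88), (35, 140, 83),
[... 789 characters left out ...]
 114), (61, 117), (63, 120), (65, 120), (67, 121), (69, 123), (71, 124), (73, 123), (75, 114), (77, 104), (79, 107), (81, 107), (83, 106), (85, 106), (87, 106), (89, 108), (91, 110), (93, 110)]
[ 542.30500226 -362.38079839]
at [ 4.2649e+02 -2.3559e+02  1.7205e+02  1.2000e-01]
end [ 542.1 -362.8  172. ] 1.332
[[0.8,-1,10,0,0,0,-0.092],[0.8,-3,11,0,0,0,-0.092],[0.8,-3,10,0,0,0,-0.092],[0.8,-4,9,0,0,0,-0.092],[0.8,-5,9,0,0,0,-0.092],[0.8,-6,9,0,0,0,-0.092],[0.8,-7,8,0,0,0,-0.092],[0.8,-7,8,0,0,0,-0.092],[0.8,-8,6,0,0,0,-0.092],[0.8,6,16,0,0,0,-0.055],[0.8,5,17,0,0,0,-0.055],[0.8,4,17,0,0,0,-0.055]]
[[0.8,3,17,0,0,0,-0.055],[0.8,3,17,0,0,0,-0.055],[0.8,1,18,0,0,0,-0.055],[0.8,0,17,0,0,0,-0.055]]
```

Request:
send_rows(increments=[[[0.8, -1, 10, 0, 0, 0, -0.092], [0.8, -3, 11, 0, 0, 0, -0.092], [0.8, -3, 10, 0, 0, 0, -0.092], [0.8, -4, 9, 0, 0, 0, -0.092], [0.8, -5, 9, 0, 0, 0, -0.092], [0.8, -6, 9, 0, 0, 0, -0.092], [0.8, -7, 8, 0, 0, 0, -0.092], [0.8, -7, 8, 0, 0, 0, -0.092], [0.8, -8, 6, 0, 0, 0, -0.092], [0.8, 6, 16, 0, 0, 0, -0.055], [0.8, 5, 17, 0, 0, 0, -0.055], [0.8, 4, 17, 0, 0, 0, -0.055]]])

```text
time_s: 31.98
ee_pos: [475.0, -343.6, 170.1]
orientation: [-3.139, -0.001, 1.114]
wrist_force: [0.3, -0.2, -1.2]
opening: 49.8
grip_force: 50.0
```

Request:
send_rows(increments=[[[0.8, 3, 17, 0, 0, 0, -0.055], [0.8, 3, 17, 0, 0, 0, -0.055], [0.8, 1, 18, 0, 0, 0, -0.055], [0.8, 0, 17, 0, 0, 0, -0.055], [0.8, 0, 0, 0, 0, 0, 0], [0.8, 0, 0, 0, 0, 0, 0], [0.8, 0, 0, 0, 0, 0, 0]]])

```text
time_s: 32.85
ee_pos: [541.3, -362.6, 171.6]
orientation: [-3.141, -0.0, 1.331]
wrist_force: [0.5, 0.3, 0.2]
opening: 49.5
grip_force: 50.0
```

Run:
```python
from cell import *
from h import *
s=get_state();p=s["ee_pos"];d=p[:2]-HG;print(p,s["orientation"],"x",d@UX,"y",d@UY)
```

```text
[ 541.3345411  -362.59401079  171.56669769] [-3.14065721e+00 -3.59864826e-04  1.33093130e+00] x 56.10629138314045 y 37.56578888454182
```

Request:
send_rows(increments=[[[0.8, 0, 0, 18, 0, 0, 0], [0.8, 0, 0, 12, 0, 0, 0], [0.8, 0, 0, 6, 0, 0, 0], [0.8, 0, 0, 6, 0, 0, 0], [0.8, 0, 0, 0, 0, 0, 0]]])

```text
time_s: 33.48
ee_pos: [543.1, -363.3, 134.1]
orientation: [3.137, 0.002, 1.332]
wrist_force: [-9.1, 11.1, 52.2]
opening: 50.1
grip_force: 50.0
```

Request:
send_rows(increments=[[[0.8, 0, 0, 6, 0, 0, 0], [0.8, 0, 0, 6, 0, 0, 0], [0.8, 0, 0, 6, 0, 0, 0], [0.8, 0, 0, 3, 0, 0, 0], [0.8, 0, 0, 0, 0, 0, 0]]])

```text
time_s: 34.1
ee_pos: [544.1, -363.6, 112.4]
orientation: [3.136, 0.002, 1.332]
wrist_force: [0.7, 8.7, 37.1]
opening: 49.4
grip_force: 50.0
```

That was a hard contact at packer-top height. The tip landed on the wide packer and the wedge may have slipped in the grip. I'll back off and look.

Request:
send_rows(increments=[[[0.8, 0, 0, -20, 0, 0, 0], [0.8, 0, 0, -30, 0, 0, 0], [0.8, 0, 0, -20, 0, 0, 0], [0.8, 15, -36, 0, 0, 0, 0], [0.8, 15, -36, 0, 0, 0, 0], [0.8, 15, -36, 0, 0, 0, 0], [0.8, 15, -36, 0, 0, 0, 0], [0.8, 0, 0, 0, 0, 0, 0]]])

```text
time_s: 35.1
ee_pos: [414.3, -268.8, 179.0]
orientation: [-3.14, -0.001, 1.332]
wrist_force: [0.1, -0.4, -0.8]
opening: 49.8
grip_force: 50.0
```

Run:
```python
from cell import *
from h import *
s=get_state();print(s["ee_pos"],s["orientation"],s["wrist_force"],s["opening"])
F=camera("top")["frame"]; S=camera("side")["frame"]
cv2.imwrite("pics/t6.png",F[...,::-1]); cv2.imwrite("pics/s6.png",S[...,::-1])
cv2.imwrite("pics/c6.png",np.hstack([cv2.resize(F[170:300,180:325,::-1],None,fx=3.6,fy=3.6,interpolation=cv2.INTER_CUBIC),cv2.resize(S[130:400,160:300,::-1],(243,468))]))
```

```text
[ 414.28910945 -268.83510531  179.04886242] [-3.14013655e+00 -6.72912837e-04  1.33157374e+00] [ 0.0903839  -0.35336489 -0.78113968] 49.79453657892045
```

View pics/c6.png

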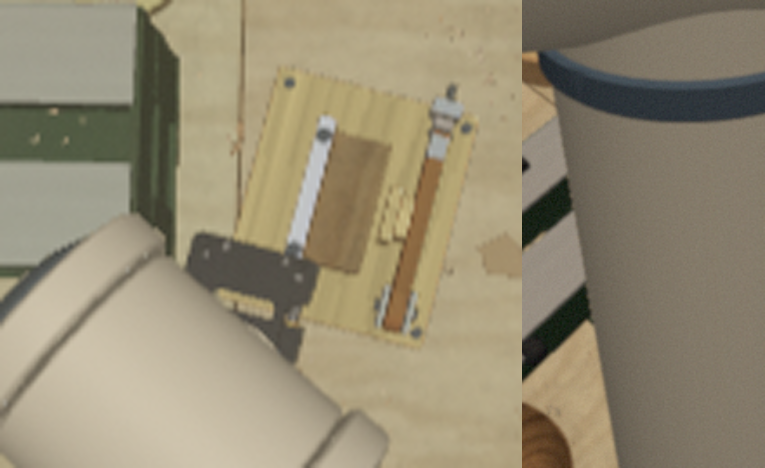

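Run:
```python
from h import *
F=cv2.imread("pics/t6.png")
r=F[248:262,238:260]
m=((r[...,2].astype(int)-r[...,0])>35)&(r[...,2]>110)
for row,mr in zip(r,m): print(" ".join(f"{int(a[2]):3d}{'*' if b else ' '}" for a,b in zip(row,mr)))
tx=np.array([np.cos(1.332),np.sin(1.332)]);ty=np.array([tx[1],-tx[0]]);T=np.array([414.3,-268.8])
v,u=np.nonzero(m)
for z in(210,235,260):
    P=np.array([at_z("top",a+238,b+248,z) for a,b in zip(u,v)])-T
    a,b=P@tx,P@ty; print(z,"tool x",a.mean().round(1),a.min().round(1),a.max().round(1),"tool y",b.mean().round(1),b.min().round(1),b.max().round(1),"tilt",np.polyfit(b,a,1).round(2))
```

```text
83   83   84   81   82   82   83   82   82   82   82   83   83   84   81   83   83   84   84   84   83   83 
 83   82   81   83   83   83   82   84   81   82   82   83   84   83   83   84   84   84   84   83   83   83 
 87   96  128  156* 135* 117   94   82   83   82   83   84   83   84   82   83   83   82   84   83   84   83 
118  125  153* 182* 178* 170* 151* 148* 131*  97   94   84   84   82   83   84   83   83   84   84   83   84 
138  137  152* 170* 172* 178* 175* 176* 171* 156* 155* 134* 131*  99   98   83   83   84   83   84   84   83 
145  140  146  156* 167* 172* 160* 150* 169* 175* 180* 171* 171* 160* 156* 134* 130*  96   83   84   84   84 
151  146  142  146  166* 175* 160* 117* 169* 173* 168* 175* 170* 179* 182* 170* 170* 154*  82   83   83   82 
154  152  147  143  144  148  144  113  167* 177* 166* 173* 169* 174* 170* 175* 172* 174*  96   84   84   81 
158  156  152  147  141  126  110   96  126  142* 147* 165* 166* 178* 168* 176* 171* 172*  95   85   82   77 
163  159  156  153  149  143  128  111   87   85   97  126  127  149* 151* 169* 177* 161*  83   85   87  109 
165  163  159  156  153  149  143  135  114   86   80   85   86   95   96  131  142* 123   84   82   87  123*
169  166  164  159  157  154  150  145  136  116  108   81   84   86   84   84   85   82   85   85   83  120*
172  169  167  164  162  157  154  150  145  138  132  134  109   85   84   86   85   84   84   84   79  101 
174  172  170  167  163  161  158  155  151  146  140  150  143  136   88   84   84   84   86   85   80   85 
210 tool x 0.9 -26.0 21.3 tool y 54.6 48.8 59.9 tilt [  0.83 -44.18]
235 tool x -0.5 -26.7 19.2 tool y 54.7 49.1 59.8 tilt [  0.83 -45.79]
260 tool x -2.0 -27.4 17.1 tool y 54.9 49.4 59.8 tilt [  0.83 -47.4 ]
```

The packers still stand upright at (395,213). The pale strip at (245,302) seems to be the board edge seen past the gripper. I'll probe the wedge's tip height on the block top.

Request:
send_rows(increments=[[[0.8, -7, 29, 0, 0, 0, 0], [0.8, -7, 29, 0, 0, 0, 0], [0.8, -7, 29, 0, 0, 0, 0], [0.8, -7, 29, 0, 0, 0, 0], [0.8, -7, 30, 0, 0, 0, 0], [0.8, 0, 0, 22, 0, 0, 0], [0.8, 0, 0, 22, 0, 0, 0], [0.8, 0, 0, 22, 0, 0, 0], [0.8, 0, 0, 0, 0, 0, 0]]])

```text
time_s: 36.33
ee_pos: [549.8, -339.0, 111.2]
orientation: [-3.139, -0.001, 1.332]
wrist_force: [0.2, 0.2, -0.2]
opening: 50.1
grip_force: 50.0
```

Request:
send_rows(increments=[[[0.8, 0, 0, 3, 0, 0, 0], [0.8, 0, 0, 3, 0, 0, 0], [0.8, 0, 0, 0, 0, 0, 0]]])

```text
time_s: 36.7
ee_pos: [550.1, -339.2, 107.2]
orientation: [3.141, 0.0, 1.332]
wrist_force: [0.1, -0.0, -0.3]
opening: 49.6
grip_force: 50.0
```

Request:
send_rows(increments=[[[0.8, 0, 0, 3, 0, 0, 0], [0.8, 0, 0, 3, 0, 0, 0], [0.8, 0, 0, 3, 0, 0, 0], [0.8, 0, 0, 0, 0, 0, 0]]])

```text
time_s: 37.2
ee_pos: [549.8, -339.0, 97.6]
orientation: [-3.141, -0.0, 1.332]
wrist_force: [0.4, 0.0, -0.6]
opening: 49.8
grip_force: 50.0
```

Request:
send_rows(increments=[[[0.8, 0, 0, 3, 0, 0, 0], [0.8, 0, 0, 3, 0, 0, 0], [0.8, 0, 0, 3, 0, 0, 0], [0.8, 0, 0, 0, 0, 0, 0]]])

```text
time_s: 37.7
ee_pos: [549.8, -339.0, 88.6]
orientation: [-3.141, -0.0, 1.332]
wrist_force: [0.4, 0.2, -0.7]
opening: 49.9
grip_force: 50.0
```

Request:
send_rows(increments=[[[0.8, 0, 0, 3, 0, 0, 0], [0.8, 0, 0, 2, 0, 0, 0], [0.8, 0, 0, 1, 0, 0, 0], [0.8, 0, 0, 1, 0, 0, 0], [0.8, 0, 0, 0, 0, 0, 0]]])

```text
time_s: 38.33
ee_pos: [549.9, -339.0, 82.8]
orientation: [3.141, 0.0, 1.332]
wrist_force: [-5.3, 2.8, 12.7]
opening: 49.7
grip_force: 50.0
```

Contact at TCP z 82.8 means the tip is now 25 mm below the TCP. I'll raise the tip above the block and feel sideways for the packer face.

Request:
send_rows(increments=[[[0.8, 0, -1, -5, 0, 0, 0], [0.8, 0, -2, -6, 0, 0, 0], [0.8, -7, 0, 0, 0, 0, 0], [0.8, -7, 0, 0, 0, 0, 0], [0.8, -6, 0, 0, 0, 0, 0], [0.8, 0, 0, 0, 0, 0, 0]]])

```text
time_s: 39.08
ee_pos: [542.3, -357.5, 92.8]
orientation: [-3.141, -0.002, 1.331]
wrist_force: [3.0, 6.3, 3.5]
opening: 49.8
grip_force: 50.0
```

Request:
send_rows(increments=[[[0.8, -1, 0, 0, 0, 0, 0], [0.8, -1, 0, 0, 0, 0, 0], [0.8, 0, 0, 0, 0, 0, 0]]])

```text
time_s: 39.45
ee_pos: [542.1, -358.1, 92.9]
orientation: [-3.141, -0.003, 1.332]
wrist_force: [4.3, 14.8, 6.0]
opening: 49.9
grip_force: 50.0
```

Request:
send_rows(increments=[[[0.8, -1, 0, 0, 0, 0, 0], [0.8, -1, 0, 0, 0, 0, 0], [0.8, 0, 0, 0, 0, 0, 0]]])

```text
time_s: 39.83
ee_pos: [541.7, -359.8, 93.1]
orientation: [-3.141, -0.003, 1.332]
wrist_force: [4.4, 17.2, 10.6]
opening: 49.6
grip_force: 50.0
```

Run:
```python
from cell import *
s=get_state();print(s["torque"],s["wrist_force"],s["ee_pos"])
```

```text
[ 3.42124342e+00 -8.13451123e-01 -4.71174155e-04] [ 4.39137294 17.19197905 10.55907297] [ 541.73944525 -359.7969606    93.08086126]
```

The force levels off while the tool keeps moving. So the wedge was tilted in the grip and is being straightened against the packer.

Request:
send_rows(increments=[[[0.8, -1, 0, 0, 0, 0, 0], [0.8, -1, 0, 0, 0, 0, 0], [0.8, 0, 0, 0, 0, 0, 0]]])

```text
time_s: 40.2
ee_pos: [541.3, -361.8, 93.1]
orientation: [-3.141, -0.003, 1.332]
wrist_force: [3.9, 15.9, 10.3]
opening: 49.7
grip_force: 50.0
```

Request:
send_rows(increments=[[[0.8, -1, 0, 0, 0, 0, 0], [0.8, 0, 0, 0, 0, 0, 0]]])

```text
time_s: 40.45
ee_pos: [541.0, -362.8, 93.1]
orientation: [-3.141, -0.003, 1.332]
wrist_force: [4.3, 16.0, 10.2]
opening: 50.2
grip_force: 50.0
```

Request:
send_rows(increments=[[[0.8, -1, 0, 0, 0, 0, 0], [0.8, 0, 0, 0, 0, 0, 0]]])

```text
time_s: 40.7
ee_pos: [540.8, -363.9, 93.1]
orientation: [-3.141, -0.003, 1.332]
wrist_force: [4.0, 14.4, 10.1]
opening: 49.5
grip_force: 50.0
```

Request:
send_rows(increments=[[[0.8, -1, 0, 0, 0, 0, 0], [0.8, 0, 0, 0, 0, 0, 0]]])

```text
time_s: 40.95
ee_pos: [540.6, -364.8, 93.1]
orientation: [-3.141, -0.003, 1.332]
wrist_force: [3.3, 15.7, 9.9]
opening: 49.8
grip_force: 50.0
```

Sideways contact above the bar's top may have tipped the packers rather than turned the wedge. I'll back off and check them from above.

Request:
send_rows(increments=[[[0.8, 4, 0, 0, 0, 0, 0], [0.8, 6, 0, -5, 0, 0, 0], [0.8, 0, 0, -40, 0, 0, 0], [0.8, 0, 0, -40, 0, 0, 0], [0.8, 13, -36, 0, 0, 0, 0], [0.8, 13, -36, 0, 0, 0, 0], [0.8, 13, -36, 0, 0, 0, 0], [0.8, 13, -36, 0, 0, 0, 0], [0.8, 0, 0, 0, 0, 0, 0]]])

```text
time_s: 42.08
ee_pos: [413.0, -270.8, 178.3]
orientation: [-3.14, -0.0, 1.332]
wrist_force: [1.0, 0.2, -0.6]
opening: 49.8
grip_force: 50.0
```

Run:
```python
from cell import *
from h import *
s=get_state();print(s["ee_pos"],s["orientation"])
F=np.mean([camera("top")["frame"].astype(np.float32) for _ in range(2)],0).astype(np.float32)
np.save("F7.npy",F); old=cv2.imread("pics/t6.png")[...,::-1].astype(np.float32)
ys=np.arange(0,50,1.)
for nm,G in(("before",old),("now",F)):
    p=np.mean([cv2.remap(G,*np.array([proj("top",[*(HG+x*UX+y*UY),88]) for y in ys],np.float32).T.copy(),cv2.INTER_CUBIC)[:,0] for x in np.arange(44,66,2)],0)
    print(nm,[(int(y),int(c[0])) for y,c in zip(ys,p)])
d=np.abs(F-old).mean(2)[200:260,255:320]; print("max diff",d.max(), np.unravel_index(d.argmax(),d.shape))
```

```text
[ 413.01084219 -270.84262991  178.27868317] [-3.14043898e+00 -3.41611240e-04  1.33161590e+00]
before [(0, 140), (1, 141), (2, 142), (3, 141), (4, 137), (5, 134), (6, 141), (7, 158), (8, 178), (9, 190), (10, 192), (11, 192), (12, 192), (13, 194), (14, 192), (15, 185), (16, 176), (17, 170), (18, 171), (19, 176), (20, 180), (21, 181), (22, 181), (23, 183), (24, 181), (25, 171), (26, 158), (27, 152), (28, 157), (29, 169), (30, 178), (31, 180), (32, 174), (33, 163), (34, 151), (35, 144), (36, 142), (37, 141), (38, 140), (39, 139), (40, 137), (41, 136), (42, 136), (43, 137), (44, 139), (45, 140), (46, 140), (47, 140), (48, 138), (49, 135)]
now [(0, 167), (1, 182), (2, 191), (3, 192), (4, 192), (5, 193), (6, 194), (7, 189), (8, 178), (9, 166), (10, 162), (11, 169), (12, 178), (13, 181), (14, 181), (15, 181), (16, 183), (17, 183), (18, 175), (19, 157), (20, 136), (21, 120), (22, 113), (23, 111), (24, 111), (25, 112), (26, 112), (27, 112), (28, 112), (29, 112), (30, 112), (31, 111), (32, 110), (33, 112), (34, 119), (35, 128), (36, 136), (37, 141), (38, 142), (39, 140), (40, 138), (41, 136), (42, 136), (43, 137), (44, 138), (45, 139), (46, 140), (47, 140), (48, 139), (49, 137)]
max diff 76.666664 (np.int64(30), np.int64(39))
```

Run:
```python
from h import *
for z in range(60,240,20): print(z,at_z("top",216.7,243.8,z).round(),at_z(*sc(125,185),z).round(), "endplate",at_z("top",228.5,247.5,z).round())
t=HG+57*UX+113*UY; print(t)
plan([(*t,178,1.332,5)],.8,[413,-270.8,178.3,1.332])
```

```text
60 [ 495. -186.] [ 557. -277.] endplate [ 485. -218.]
80 [ 494. -188.] [ 548. -267.] endplate [ 485. -220.]
100 [ 493. -191.] [ 539. -256.] endplate [ 484. -222.]
120 [ 493. -194.] [ 529. -246.] endplate [ 484. -225.]
140 [ 492. -197.] [ 520. -236.] endplate [ 483. -227.]
160 [ 491. -200.] [ 510. -225.] endplate [ 483. -229.]
180 [ 491. -203.] [ 501. -215.] endplate [ 482. -231.]
200 [ 490. -206.] [ 492. -204.] endplate [ 482. -233.]
220 [ 489. -208.] [ 482. -194.] endplate [ 481. -236.]
[ 559.841156   -289.45972248]
end [ 559.8 -289.1  178.3] 1.332
[[0.8,3,29,0,0,0,-0.0],[0.8,4,30,0,0,0,-0.0],[0.8,3,29,0,0,0,-0.0],[0.8,3,30,0,0,0,-0.0],[0.8,4,29,0,0,0,-0.0]]
```

The packers have tipped: tops 7 mm towards the bar's far side, base against the block. Pushing the wedge down between block and packers works against the bar face below 55 mm and will bring them upright. The wedge tip leads by about 16 mm on the -y side, so I'll aim TCP y = 45 in hinge coordinates.

Request:
send_rows(increments=[[[0.8, -10, 29, 0, 0, 0, 0], [0.8, -10, 29, 0, 0, 0, 0], [0.8, -10, 29, 0, 0, 0, 0], [0.8, -10, 29, 0, 0, 0, 0], [0.8, -11, 30, 0, 0, 0, 0], [0.8, 0, 0, 22, 0, 0, 0], [0.8, 0, 0, 22, 0, 0, 0], [0.8, 0, 0, 22, 0, 0, 0], [0.8, 0, 0, 10, 0, 0, 0], [0.8, 0, 0, 0, 0, 0, 0]]])

```text
time_s: 43.42
ee_pos: [545.0, -356.5, 101.4]
orientation: [-3.141, -0.0, 1.332]
wrist_force: [0.2, 0.9, 0.3]
opening: 49.8
grip_force: 50.0
```

Run:
```python
from cell import *
from h import *
s=get_state();p=s["ee_pos"];d=p[:2]-HG;print(p,s["orientation"],s["wrist_force"],"x",d@UX,"y",d@UY)
```

```text
[ 544.95678694 -356.46555962  101.43433356] [-3.14096138e+00 -2.94612436e-04  1.33174884e+00] [0.17270159 0.86939439 0.2716126 ] x 58.19520607525498 y 44.371302389739554
```

Request:
send_rows(increments=[[[0.8, 1, -2, 5, 0, 0, 0], [0.8, 0, 0, 5, 0, 0, 0], [0.8, 0, 0, 3, 0, 0, 0], [0.8, 0, 0, 3, 0, 0, 0], [0.8, 0, 0, 0, 0, 0, 0]]])

```text
time_s: 44.05
ee_pos: [542.9, -354.8, 85.7]
orientation: [-3.141, -0.0, 1.332]
wrist_force: [0.3, 0.1, -0.2]
opening: 49.6
grip_force: 50.0
```

Request:
send_rows(increments=[[[0.8, 0, 0, 2, 0, 0, 0], [0.8, 0, 0, 2, 0, 0, 0], [0.8, 0, 0, 0, 0, 0, 0]]])

```text
time_s: 44.42
ee_pos: [543.2, -355.6, 83.8]
orientation: [3.14, 0.002, 1.332]
wrist_force: [-7.4, 2.4, 25.2]
opening: 50.1
grip_force: 50.0
```

The tip is on the block's edge, so I'll step towards the bar.

Request:
send_rows(increments=[[[0.8, 0, 0, -4, 0, 0, 0], [0.8, -3, 0, 0, 0, 0, 0], [0.8, 0, 0, 2, 0, 0, 0], [0.8, 0, 0, 2, 0, 0, 0], [0.8, 0, 0, 0, 0, 0, 0]]])

```text
time_s: 45.05
ee_pos: [542.1, -357.6, 81.4]
orientation: [-3.141, -0.0, 1.332]
wrist_force: [-0.5, -0.3, -2.1]
opening: 50.0
grip_force: 50.0
```

Request:
send_rows(increments=[[[0.8, 0, 0, 2, 0, 0, 0], [0.8, 0, 0, 2, 0, 0, 0], [0.8, 0, 0, 0, 0, 0, 0]]])

```text
time_s: 45.42
ee_pos: [542.7, -358.9, 78.3]
orientation: [3.14, 0.002, 1.332]
wrist_force: [-0.6, -6.7, 1.9]
opening: 49.6
grip_force: 50.0
```

The tip is in the slot. I'll keep going down, yielding towards the bar.

Request:
send_rows(increments=[[[0.8, -1, 0, 2, 0, 0, 0], [0.8, -1, 0, 2, 0, 0, 0], [0.8, 0, 0, 0, 0, 0, 0]]])

```text
time_s: 45.8
ee_pos: [543.0, -360.3, 75.9]
orientation: [3.138, 0.001, 1.332]
wrist_force: [-1.9, 4.0, 24.8]
opening: 49.9
grip_force: 50.0
```

Request:
send_rows(increments=[[[0.8, -1, 0, 2, 0, 0, 0], [0.8, 0, 0, 0, 0, 0, 0]]])

```text
time_s: 46.05
ee_pos: [543.2, -360.9, 75.1]
orientation: [3.137, 0.001, 1.332]
wrist_force: [-3.5, 10.2, 42.4]
opening: 49.7
grip_force: 50.0
```

Request:
send_rows(increments=[[[0.8, 0, 0, -3, 0, 0, 0], [0.8, 1, 0, -1, 0, 0, 0], [0.8, 1, 0, 0, 0, 0, 0], [0.8, 0, 0, 0, 0, 0, 0]]])

```text
time_s: 46.55
ee_pos: [542.7, -360.0, 76.5]
orientation: [3.14, 0.002, 1.332]
wrist_force: [0.4, -5.5, 7.4]
opening: 49.7
grip_force: 50.0
```

Run:
```python
from cell import *
from h import *
s=get_state();p=s["ee_pos"];d=p[:2]-HG;print(p,s["torque"],s["wrist_force"],"x",d@UX,"y",d@UY)
F=camera("top")["frame"].astype(np.float32)
for x in(38,45,52,59,66,73):
    print(x,[int(cv2.remap(F,*np.array([proj("top",[*(HG+x*UX+y*UY),88])],np.float32).T.copy(),1)[0,0][0]) for y in range(-8,40,3)])
```

```text
[ 542.67352584 -359.99535038   76.533849  ] [-1.2889391  -0.02904045  0.0467063 ] [ 0.44589725 -5.49290064  7.42084373] x 56.80055404212435 y 40.405492287589404
38 [182, 180, 180, 178, 177, 176, 175, 174, 172, 171, 170, 168, 167, 165, 163, 162]
45 [184, 184, 184, 184, 183, 181, 180, 179, 177, 176, 176, 175, 173, 172, 171, 169]
52 [189, 189, 188, 186, 186, 185, 184, 183, 182, 181, 182, 180, 179, 178, 177, 176]
59 [192, 192, 191, 191, 190, 188, 188, 187, 186, 186, 185, 184, 183, 182, 181, 181]
66 [196, 195, 194, 195, 193, 193, 192, 190, 190, 190, 188, 188, 187, 186, 186, 185]
73 [199, 198, 198, 197, 196, 196, 195, 194, 194, 193, 193, 191, 191, 190, 189, 188]
```

The contacts fit a model in which the packers lean about 12° and the wedge is nearly upright. It jams with its tip about 8 mm below the block's top. I'll press it in again with balanced side force.

Request:
send_rows(increments=[[[0.8, -0.5, 0, 1, 0, 0, 0], [0.8, -0.5, 0, 1, 0, 0, 0], [0.8, 0, 0, 0, 0, 0, 0], [0.8, 0, 0, 0, 0, 0, 0]]])

```text
time_s: 47.1
ee_pos: [542.8, -360.4, 75.9]
orientation: [3.139, 0.001, 1.332]
wrist_force: [-2.0, 3.6, 28.2]
opening: 50.0
grip_force: 50.0
```

Request:
send_rows(increments=[[[0.8, 0, 0, 0, 0, 0, 0], [0.8, 0, 0, 0.5, 0, 0, 0], [0.8, 1, 0, 0, 0, 0, 0], [0.8, -1, 0, 0, 0, 0, 0], [0.8, 1, 0, 0, 0, 0, 0], [0.8, -1, 0, 0, 0, 0, 0], [0.8, 0, 0, 0, 0, 0, 0]]], newtons=60)

```text
time_s: 47.98
ee_pos: [542.9, -360.4, 75.8]
orientation: [3.138, 0.001, 1.332]
wrist_force: [-3.6, 4.3, 35.2]
opening: 49.7
grip_force: 60.0
```

Request:
send_rows(increments=[[[0.8, 0, 0, -0.5, 0, 0, 0], [0.8, 0, 0, 0, 0, 0, 0], [0.8, 0, 0, 0, 0, 0, 0], [0.8, 0, 0, 0, 0, 0, 0], [0.8, 0, 0, 0, 0, 0, 0]]])

```text
time_s: 48.6
ee_pos: [542.9, -360.4, 75.9]
orientation: [3.139, 0.001, 1.332]
wrist_force: [-2.0, 2.4, 28.1]
opening: 49.6
grip_force: 60.0
```

```bash
python3 -c "
from cell import *
print(close_job())"
```

```text
the job is handed in; nothing more can be done
None
```

I handed the job in at 48.6 s, and no verdict came back. The brace looked home in the camera, and the wedge is still gripped (60 N) and pressed down with about 28 N, jammed between the packers and the block. By touch I put its tip about 7 mm below the block's top, only about 3 mm inside the depth limit. **Packers:** both are in the gap but lean about 12° instead of standing upright, because I tipped them while feeling for the slot; I could not see the final fit or the wedge's exact tilt.

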